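Press the label onto a media bottle with the guarded lever press

ROBOT

A 7-joint arm with a two-finger parallel gripper is mounted at the origin on a cart in front of the work surface, level with it; the furniture and walls round the work are solid. World frame = base frame: x ahead of the robot, y to its left, z up, the work surface at z = 0. Lengths are in m, angles in degrees, forces in N, time in s.
With the tool pointing down it reaches from about 0.35 to 0.9 m from the base axis. Payload 8.1 kg.
Tool frame: the origin (TCP) lies on the front face of the gripper's body, between the roots of the fingers; the fingertips stand 73 mm ahead of it and the grasp point (between the pads) lies 54 mm ahead of it (env.tips_ahead is the distance from the TCP to the fingertips, in m); z points along the fingers, y is the direction in which the jaws open and shut (so a half turn about z gives the same grasp; the last joint's range is limited). The gripper opens to 85 mm and grips with 20 to 120 N. Pads are 22 mm wide; open, the fingers measure 114 mm over their backs; the gripper's body (76 mm by 85 mm) begins 54 mm behind the grasp point. The pads swing forward as they close: fully open they stand 13 mm farther back than shut.
Start: joints at [-5.879, 24.895, 1.432, 90.138, -0.665, 64.973, -4.303], TCP at [0.625, -0, 0.304] pointing down, gripper open.
Joint ranges: [-149.89, 149.89], [-25.12, 119.58], [-72.63, 75.52], [4.76, 147.25], [-75.54, 255.54], [6.69, 114.76], [-157.13, 157.13]. Speed limits (degrees/s): [127.2, 127.2, 172.46, 172.46, 180, 180, 180].

INTERFACE

Orientations are given as a 3x3 rotation matrix whose columns are the frame's x, y, z axes.
In Python, from bench import env gives the robot as it stands. The module is installed in compiled form; this text tells all that it offers. Calls block until the motion is done:
- env.move_pose(position, orientation): joint-space move of the TCP to a pose.
- env.servo_line(position, ori=None, velocity=0.15, stop_force=None): straight line of the TCP; ori=None keeps the orientation; velocity is the mean speed in m/s. With stop_force (N) it stops when the force on the tool has changed by that much, and returns True; else False.
- env.set_joints(angles): joint-space move.
- env.move_gripper(opening, grip_force=None): finger opening in m; grip_force is the grip in N (None keeps the last); returns when the fingers have stopped.
- env.sleep(seconds).
- env.ik(position, orientation): joint angles nearest the present ones, or None.
- env.sense(): the state.
- env.grab_frame(name): name is "scene" or "side" or "wrist"; returns (picture, depth): 384x512x3 uint8, blue, green, red; 384x512 float32, m along the optical axis (not along the pixel's ray), 0 where there is no reading.
- env.calibration(name): a dict with "fx", "fy", "cx", "cy" (pixels), "R" (3x3) and "t" (3): a world point X has camera coordinates R X + t. Camera axes: x right, y down, z forward; pixel columns grow to the right and rows downward; lengths in m; the calibration is good to about 2 mm. A picture is of the moment at which its call begins: read the wrist's pose just before it. calibration takes no time and is no camera call; for the wrist camera it gives the pose at the moment of the call.
A pose or a line that the arm cannot do raises env.IKError and nothing moves.
- env.hand_in(): hands the job in, once; it reports no verdict.
The state is a dict: "clock": time; "joints": joint angles; "joint_vel": joint speeds; "joint_torque": joint torques, N m; "eef_pos": TCP position; "tool_rot": TCP orientation; "force": force on the tool from outside, world axes, zero at the start; "torque": the same for the moment, N m; "opening": finger opening in m.
Only numpy, scipy, OpenCV 4.12 (cv2) and the standard library are available. Lean on these libraries where they do the work, as an engineer would, in place of code of your own. Each camera call takes 0.05 s, during which the arm holds its last target. There are 200 camera calls.

TASK

Slide the brown bottle along the lane of the label press, standing on the deck and without lifting it, until it stands centred on the green mark in front of the rubber pad. Then flip the red safety catch all the way over, and after that pull the black lever grip towards the robot as far as it goes, so that the pad presses the bottle's label against the front rail. Finish while still holding the lever fully pulled (it springs back if let go), and leave the other things on the table where they are.

Things in the scene. Friction and masses are not known exactly. Their poses are not given: they have to be found in the camera images.
- label_press: Label press screwed to the table: grey deck plate 180 (x) by 265 (y) mm, 12 mm thick. Origin at table level under the green mark; x points away from the robot, y to the left. Bottle lane along y at x = 0, 58 mm wide, open at both ends, no stop at the mark: front rail x = -29 to -37, y = -60 to 155 mm; back rail x = 29 to 37, only y = 40 to 155 mm; rail tops 42 mm above the table.
- press_mark (a point): Centre of the green round mark (51 mm across) on the deck, 12 mm above the table; axes as the press. The bottle belongs centred here. A white waiting mark lies 120 mm to its left (press +y). Behind the green mark stands a white housing, x = 56 to 106, y = -26 to 26 mm of the press, 76 mm high, that carries the pad and the lever.
- bottle_mid (a point): Centre of the brown bottle with blue cap, half-way up. Body 52 mm in diameter up to 90 mm, then the cap, 36 mm across, 104 mm high in all; about 0.14 kg; it stands on the deck in the lane, about 3 mm free to either rail, friction about 0.6. Its z axis points up.
- safety_catch (a joint): Red safety catch: flap 50 mm long, 12 mm thick, with a 14 mm head, hinged along the press's x on a post. 0 (to 0.1) = standing up in front of the lever arm, which it blocks; 1.5 = folded flat to the left (press +y), its stop. Easy to push (under 0.5 N at the head); past about 0.5 it falls over to the stop by its own weight.
- catch_hinge (a point): Hinge of the catch, at x = 60, y = -85, z = 57 mm of the press; the hinge axis is the press's x. The catch head moves about it at 50 mm radius, from straight above to the left.
- catch_tip (a point): Centre of the catch's head (14 mm cube), 50 mm from its hinge; about 107 mm above the table while it stands up, so that it rises some 15 mm above the lever arm behind it. Free space 40 mm to its right.
- lever_arm (a joint): Lever on a vertical pivot. 0 = at rest, arm pointing to the right (press -y); grows as the grip is pulled towards the robot (press -x, clockwise seen from above); 0.55 = stop, fully pulled. It springs back: about 3 N at the grip at rest, 8 N fully pulled with the pad on the bottle.
- lever_hinge (a point): Point on the vertical pivot axis of the lever, at the height of the grip's middle; x = 80, y = 0 mm of the press.
- lever_grip (a point): Middle of the lever's black upright round grip, 24 mm in diameter, 46 mm tall (95 to 140 mm above the table), at the end of the arm, 160 mm from the pivot axis. The steel arm beneath it is 20 mm wide, 82 to 92 mm above the table.
- oil_vial_mid (a point): Centre of a small vial with white cap and yellowish content, 28 mm in diameter, 57 mm high, standing behind the press: leave it.
- timer_mid (a point): Centre of a white bench timer, 42x66x50 mm, behind and to the left of the press: leave it.
- cap_mid (a point): Centre of a black round cap, 41 mm in diameter, 21 mm high, in front and to the left of the press: leave it.
- carriage: Rubber pad on its sliding rod in front of the housing, 32 mm wide, 32 to 72 mm above the table. Origin mid-height, 6 mm behind the rubber face, which is at x = 40 mm of the press at rest. It comes forward (press -x) 40 mm per rad of lever, touches the bottle at about 0.3 to 0.45 rad and then gives way on its own spring.
- bottle: The same bottle, origin at the centre of its underside.
Not all that is in view belongs to the job. What is shaped like the bottle but purple or yellow is not meant.

How it is judged:
By the outcome, as a careful person would: the job done as asked, in the order asked, and still so for the second after the job is handed in, while the arm keeps its last pose, push and grip.
It also fails if it takes over 58 s, if anything falls off the work surface, if the arm or the gripper's body presses on something with over 40 N, if the wrist force passes 120 N, or if a joint passes its speed limit or range.

## Working session

There is one attempt and no reset: what is moved stays moved. The work goes in short steps, each a Python script; the robot and the scene stay as the last script left them, time stands still between calls to the robot, and variables do not carry over. Pictures are saved under pics/ and viewed, about 8 in all and at most 12, crops included, and the job is handed in when it is done.

```bash
mkdir -p pics; python3 - <<'E'
from bench import env
import cv2,numpy as np
for n in("scene","side"):
    p,d=env.grab_frame(n); np.savez(n+"0.npz",p=p,d=d,**env.calibration(n)); cv2.imwrite(f"pics/{n}0.png",p)
    c=env.calibration(n); print(n,c["fx"],c["cx"],c["cy"],-c["R"].T@c["t"])
print(env.sense()["clock"],env.sense()["tool_rot"])
E
```

```text
scene 466.3203156601082 256.93239023204876 194.07667512980166 [-0.07583987  0.84895574  0.82393267]
side 416.4127899185512 254.53448763286957 195.23930272674906 [-0.1147676   1.08276253  0.90694913]
0.1 [[ 1.32220332e-04  9.99998995e-01 -1.41168771e-03]
 [ 9.99999984e-01 -1.32388512e-04 -1.19041527e-04]
 [-1.19228298e-04 -1.41167194e-03 -9.99998996e-01]]
```

View pics/scene0.png

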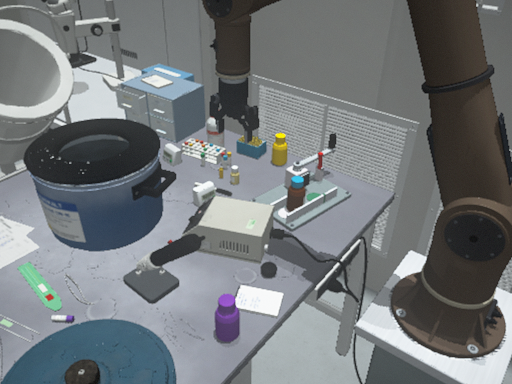

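View pics/side0.png

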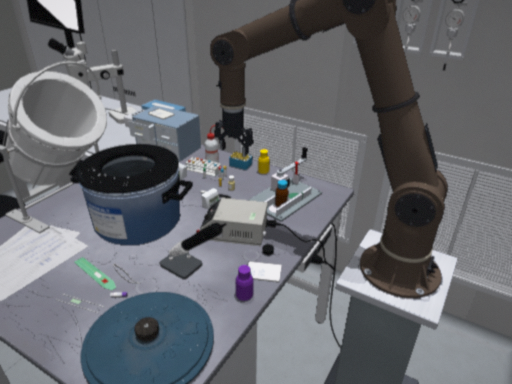

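The scene picture shows the press at about (305,195): brown bottle with blue cap at (297,193), red catch at (320,160), black grip at (333,141). The purple (227,318) and yellow (280,150) bottles are decoys. I'll confirm this in a crop and localize from the depth.

```bash
cat > h.py <<'E'
import numpy as np,cv2
def pts(p,d,c):
    v,u=np.mgrid[:384,:512]; X=np.stack([(u-c["cx"])/c["fx"]*d,(v-c["cy"])/c["fy"]*d,d],-1)
    return (X-c["t"])@c["R"]
def ray(u,v,c,z):
    o=-c["R"].T@c["t"]; r=c["R"].T@np.array([(u-c["cx"])/c["fx"],(v-c["cy"])/c["fy"],1]); return o+r*(z-o[2])/r[2]
E
python3 - <<'E'
from h import *
f=np.load("scene0.npz");p,d=f["p"],f["d"];X=pts(p,d,f)
h=cv2.cvtColor(p,cv2.COLOR_BGR2HSV);H,S,V=[h[...,i].astype(int) for i in range(3)]
roi=np.zeros(H.shape,bool);roi[130:235,240:360]=1
for n,m in dict(blue=(abs(H-103)<12)&(S>150)&(V>90),brown=((H<15)|(H>170))&(S>60)&(V<110),red=((H<6)|(H>172))&(S>150)&(V>110),green=(abs(H-70)<20)&(S>80)).items():
    m=m&roi&(d>0)
    if m.sum(): print(n,m.sum(),np.argwhere(m).mean(0)[::-1],np.median(X[m],0),X[m].min(0),X[m].max(0))
for u,v in((333,138),(333,148),(345,188),(290,222),(258,209),(350,192),(320,160)):print(u,v,X[v,u])
cv2.imwrite("pics/crop1.png",cv2.resize(p[125:230,240:360],None,fx=5.5,fy=5.5,interpolation=cv2.INTER_CUBIC))
E
```

```text
blue 68 [297.52941176 179.01470588] [ 0.48321563 -0.10663041  0.11511068] [ 0.46577347 -0.18706144  0.06315346] [ 0.52483853 -0.08891822  0.11845374]
brown 198 [298.67676768 191.11111111] [ 0.47234554 -0.09166147  0.07978842] [ 0.456412   -0.28629336  0.01327227] [ 0.51816209 -0.07654495  0.10784158]
red 14 [320.21428571 155.92857143] [ 0.51033421 -0.2805464   0.10829526] [ 0.50579296 -0.31700621  0.05766284] [ 0.52329335 -0.27518278  0.11182354]
green 64 [312.109375 195.796875] [ 0.47745595 -0.19547749  0.01095705] [ 0.43498907 -0.21932493  0.00576872] [ 0.49265484 -0.16861059  0.04000523]
333 138 [ 0.5098269  -0.35429861  0.13287086]
333 148 [ 0.50739053 -0.35836986  0.09589103]
345 188 [ 0.42674133 -0.31439639 -0.00207106]
290 222 [ 0.4594356  -0.04544724  0.0104684 ]
258 209 [0.49757175 0.05744032 0.09850955]
350 192 [ 4.02211871e-01 -3.00800360e-01  2.74813645e-04]
320 160 [ 0.50776907 -0.27869117  0.08781534]
```

View pics/crop1.png

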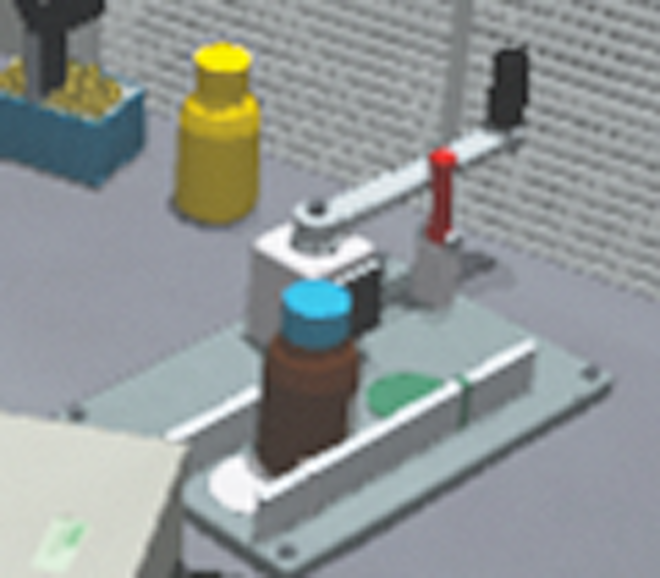

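The crop confirms the brown, blue-capped bottle on the press, standing near the white waiting mark. The red catch is upright in front of the lever arm, with the black grip at the arm's end. The yaw estimate is about -16°. Next is a wrist view from above.

```bash
python3 - <<'E'
from bench import env
from h import *
R=np.array(env.sense()["tool_rot"])
env.move_pose([0.44,-0.19,0.40],R)
c=env.calibration("wrist");p,d=env.grab_frame("wrist");np.savez("w1.npz",p=p,d=d,**c);cv2.imwrite("pics/w1.png",p)
print(env.sense()["clock"],-c["R"].T@c["t"],c["R"][2])
E
```

```text
1.2417 [ 0.4413771  -0.11807972  0.47051396] [-7.25735546e-04 -2.79986483e-01 -9.60003668e-01]
```

View pics/w1.png

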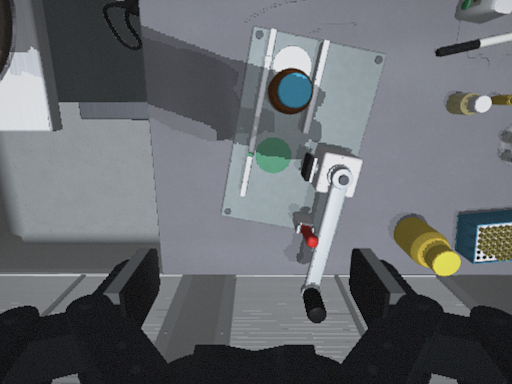

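The wrist view shows everything: green mark (273,155), bottle cap (294,90), white mark (292,62), pivot (341,179), catch head (311,241), grip (315,305), deck screws at (259,34), (379,60) and (228,211).

```bash
python3 - <<'E'
from h import *
f=np.load("w1.npz");p=f["p"];X=pts(p,f["d"],f)
h=cv2.cvtColor(p,cv2.COLOR_BGR2HSV);H,S,V=[h[...,i].astype(int) for i in range(3)]
def comp(m,u,v,z,n):
    k,l,s,c=cv2.connectedComponentsWithStats(m.astype(np.uint8))
    ids=[i for i in range(1,k) if s[i,4]>25]; i=min(ids,key=lambda i:np.hypot(*(c[i]-(u,v))))
    q=(l==i); ct=cv2.findContours(q.astype(np.uint8),0,1)[0][0]; ct=cv2.convexHull(ct); (e,ax,_)=cv2.fitEllipse(ct)
    print(n,s[i],e,ax,"ray",ray(*e,f,z),"depthmed",np.median(X[q],0)); return ray(*e,f,z)
g=comp((abs(H-70)<22)&(S>70),273,155,.012,"green")
w=comp((S<40)&(V>200),292,58,.012,"white")
cap=comp((abs(H-103)<14)&(S>120),294,90,.116,"cap")
r=comp(((H<6)|(H>172))&(S>150)&(V>90),311,241,.114,"red")
for n,u,v,z in(("grip top",315,310,.140),("pivot",341,179,.095)):print(n,ray(u,v,f,z),X[v,u])
s=[ray(*q,f,.012) for q in((259.5,34),(379,60),(228,211))]
a=s[1]-s[0];b=s[0]-s[2];print("yaw screws",np.degrees(np.arctan2(a[1],a[0])),np.degrees(np.arctan2(-b[0],b[1])),np.linalg.norm(a),np.linalg.norm(b))
print("box",X[125:235,:][...,2].max())
print("housing top front",X[158,322],X[190,352])
E
```

```text
green [256 138  35  35 963] (272.8675842285156, 154.94186401367188) (34.42473602294922, 35.010189056396484) ray [ 0.4677168  -0.19218355  0.012     ] depthmed [ 0.46769703 -0.19200818  0.01345725]
white [273  46  38  30 735] (292.2430419921875, 64.14368438720703) (35.986122131347656, 38.25484085083008) ray [ 0.49116427 -0.07126853  0.012     ] depthmed [ 0.49073539 -0.06622621  0.01337387]
cap [277  73  35  35 944] (294.2186279296875, 89.98863220214844) (33.625980377197266, 35.44919967651367) ray [ 0.48281973 -0.10705316  0.116     ] depthmed [ 0.4828933  -0.10709584  0.11713394]
red [307 236  11  11 102] (311.97833251953125, 241.14292907714844) (10.910067558288574, 11.653118133544922) ray [ 0.5107415  -0.27970205  0.114     ] depthmed [ 0.51089658 -0.2801116   0.11296099]
grip top [ 0.51393485 -0.35705546  0.14      ] [ 0.51365298 -0.35612711  0.14128395]
pivot [ 0.54490161 -0.20749663  0.095     ] [ 0.54292177 -0.20578658  0.10218149]
yaw screws -11.081505135521297 -10.702783252851528 0.1608545700335041 0.2462601868106373
box 0.47051395869749646
housing top front [ 0.52600387 -0.1865767   0.06968337] [ 0.56445726 -0.2256679   0.07833865]
```

```bash
cat >> h.py <<'E'
O=np.array([.4677,-.1922,0]); a=np.radians(-10.95)
P=np.array([[np.cos(a),-np.sin(a),0],[np.sin(a),np.cos(a),0],[0,0,1]])
W=lambda x,y,z: O+P@np.array([x,y,z])
L=lambda q: P.T@(np.array(q)-O)
RA=P@np.array([[-1,0,0],[0,1,0],[0,0,-1.]])   # jaws along lane
RB=P@np.array([[0,1,0],[1,0,0],[0,0,-1.]])   # jaws along press x
E
python3 - <<'E'
from bench import env
from h import *
def st(n): s=env.sense();print(n,round(s["clock"],2),L(s["eef_pos"]).round(4),np.round(s["force"],1),round(s["opening"],4))
env.move_pose(W(0,.0865,.24),RA);st("above")
print(env.servo_line(W(0,.0865,.128),velocity=.08,stop_force=8));st("down")
env.move_gripper(.0,20);st("grip")
s=env.sense(); q=L(s["eef_pos"])
print(env.servo_line(W(q[0],0,q[2]),velocity=.05));st("slid")
p,d=env.grab_frame("scene");cv2.imwrite("pics/s2.png",cv2.resize(p[125:230,240:360],None,fx=5,fy=5,interpolation=2))
E
```

```text
above 2.3 [0.0004 0.0866 0.2401] [-0.2  0.5  0.6] 0.0852
False
down 3.85 [0.0003 0.0865 0.1284] [ 0.4 -0.3  0. ] 0.0856
grip 4.26 [0.0002 0.0865 0.1283] [-1.1  0.3  4.6] 0.0516
False
slid 6.14 [ 1.000e-04 -4.000e-04  1.283e-01] [-0.4  2.2  3.7] 0.0514
```

View pics/s2.png

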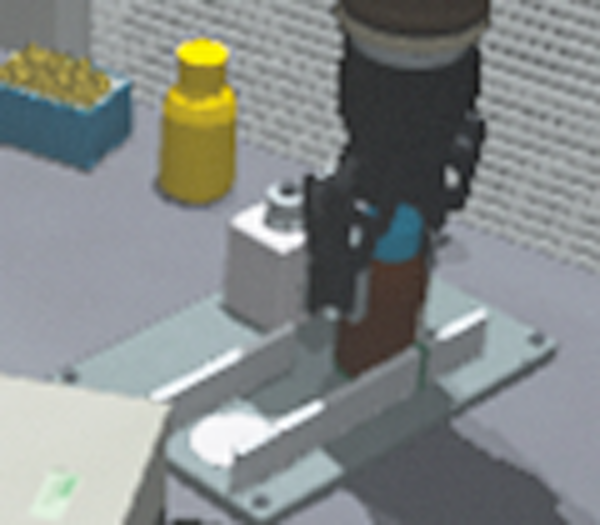

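The bottle stands upright on the green mark between the jaws. I'll release, rise and check from above.

```bash
python3 - <<'E'
from bench import env
from h import *
env.move_gripper(.085)
q=L(env.sense()["eef_pos"]); env.servo_line(W(q[0],q[1],.26),velocity=.12)
env.move_pose(W(0,-.02,.40),RB)
c=env.calibration("wrist");p,d=env.grab_frame("wrist");np.savez("w2.npz",p=p,d=d,**c);cv2.imwrite("pics/w2.png",p)
h=cv2.cvtColor(p,cv2.COLOR_BGR2HSV);H,S,V=[h[...,i].astype(int) for i in range(3)]
def el(m):
    ct=max(cv2.findContours(m.astype(np.uint8),0,1)[0],key=cv2.contourArea);return cv2.fitEllipse(cv2.convexHull(ct))
e=el((abs(H-103)<14)&(S>120)&(np.arange(512)[None]<400))
print("cap",e,L(ray(*e[0],c,.116)))
e=el(((H<6)|(H>172))&(S>150)&(V>90)&(np.arange(384)[:,None]>150));print("red",e,L(ray(*e[0],c,.114)))
e=el((S<40)&(V>200)&(np.arange(384)[:,None]<110));print("white",e,L(ray(*e[0],c,.012)))
print(env.sense()["clock"])
E
```

```text
cap ((254.1453399658203, 148.78477478027344), (29.1335506439209, 32.20398712158203), 166.62570190429688) [0.00021931 0.00044646 0.116     ]
red ((304.5553283691406, 215.4810333251953), (12.0308198928833, 12.110275268554688), 127.12752532958984) [ 0.05946902 -0.0779265   0.114     ]
white ((253.99851989746094, 45.243045806884766), (38.531005859375, 42.44617462158203), 178.49185180664062) [-0.00024781  0.12056696  0.012     ]
9.2333
```

View pics/w2.png

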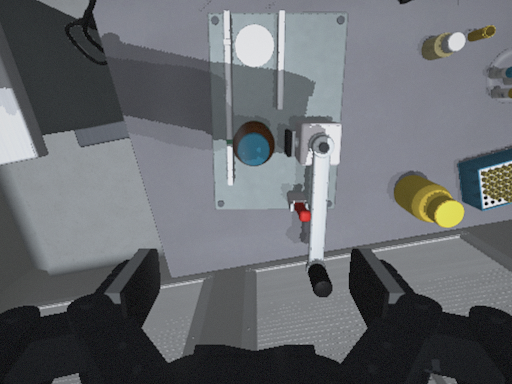

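The bottle is centred within 0.5 mm. Now the catch.

```bash
python3 - <<'E'
from bench import env
from h import *
f=np.load("w2.npz");print("grip top",L(ray(322,287,f,.14)),"tips",env.tips_ahead)
def st(n): s=env.sense();print(n,round(s["clock"],2),L(s["eef_pos"]).round(4),np.round(s["force"],1),round(s["opening"],4))
env.move_gripper(0)
env.move_pose(W(.057,-.119,.26),RB)
z=.099+env.tips_ahead
print(env.servo_line(W(.057,-.119,z),velocity=.1,stop_force=6));st("down")
print(env.servo_line(W(.057,-.058,z),velocity=.06,stop_force=8));st("pushed")
env.sleep(.3)
env.servo_line(W(.057,-.058,.27),velocity=.15)
env.move_pose(W(.0,-.05,.40),RB);env.move_gripper(.06)
c=env.calibration("wrist");p,d=env.grab_frame("wrist");np.savez("w3.npz",p=p,d=d,**c);cv2.imwrite("pics/w3.png",p);st("up")
E
```

```text
grip top [ 0.0794815  -0.15680595  0.14      ] tips 0.0726
False
down 11.78 [ 0.0574 -0.1191  0.1723] [ 0.2 -0.3 -0.4] -0.0003
False
pushed 12.95 [ 0.0569 -0.0586  0.1716] [-0.5 -0.4 -0.6] 0.0002
up 15.33 [ 0.   -0.05  0.4 ] [ 1.6 -0.6  0.6] 0.06
```

View pics/w3.png

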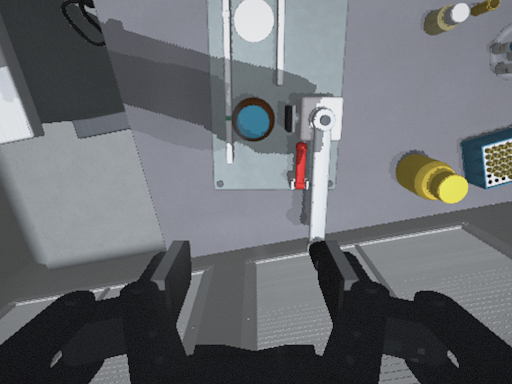

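The catch lies flat to the left (301,145–188) and the bottle is unchanged at (254,120). Now I'll grasp the grip and pull along its arc.

```bash
cat >> h.py <<'E'
def Rz(t): return np.array([[np.cos(t),-np.sin(t),0],[np.sin(t),np.cos(t),0],[0,0,1]])
def lev(t,z,r=.16): return W(.08-r*np.sin(t),-r*np.cos(t),z),Rz(-t)@RB
E
python3 - <<'E'
from bench import env
from h import *
def st(n):
    s=env.sense();q=L(s["eef_pos"]);print(n,round(s["clock"],2),q.round(4),"th",round(np.arctan2(.08-q[0],-q[1]),3),"F",(P.T@s["force"]).round(1),round(s["opening"],4))
p,o=lev(0,.27);env.move_pose(p,o)
p,o=lev(0,.172);print(env.servo_line(p,o,velocity=.1,stop_force=6));st("down")
env.move_gripper(0,60);st("grip")
for t in np.arange(.1,.56,.09):
    p,o=lev(t,.172); k=env.servo_line(p,o,velocity=.06,stop_force=30);st(f"{t:.2f} {k}")
    if k:break
else:
    p,o=lev(.59,.172);print(env.servo_line(p,o,velocity=.03,stop_force=12));st("end")
env.sleep(.5);st("hold")
for n in("scene","side"):
    p,d=env.grab_frame(n);np.savez(n+"4.npz",p=p,d=d)
    if n=="scene":cv2.imwrite("pics/s4.png",cv2.resize(p[120:230,230:360],None,fx=5,fy=5,interpolation=2))
c=env.calibration("wrist");p,d=env.grab_frame("wrist");np.savez("w4.npz",p=p,d=d,**c);cv2.imwrite("pics/w4.png",p)
E
```

```text
False
down 17.24 [ 0.0804 -0.1602  0.1727] th -0.002 F [ 0.6  0.9 -1.2] 0.0596
grip 17.66 [ 0.0801 -0.1601  0.1725] th -0.0 F [-2.1  1.   5.9] 0.0223
0.10 False 18.07 [ 0.0648 -0.1594  0.1726] th 0.095 F [ 1.6 -1.9  5.9] 0.0225
0.19 False 18.47 [ 0.0505 -0.1575  0.1725] th 0.185 F [ 2.  -1.7  5.6] 0.0228
0.28 False 18.86 [ 0.0365 -0.1543  0.1725] th 0.275 F [ 1.7 -1.7  6.3] 0.023
0.37 False 19.25 [ 0.0229 -0.1498  0.1725] th 0.364 F [ 2.5 -3.2  5.9] 0.0227
0.46 False 19.64 [ 0.0098 -0.1442  0.1725] th 0.453 F [ 2.  -3.4  6.1] 0.0231
0.55 False 20.03 [-0.0028 -0.1374  0.1725] th 0.542 F [ 2.9 -5.1  5. ] 0.0227
True
end 20.28 [-0.0046 -0.1359  0.1727] th 0.557 F [ 7.  -3.4 -4.4] 0.0228
hold 20.78 [-0.0045 -0.136   0.1727] th 0.556 F [ 7.  -3.  -3.2] 0.0227
```

View pics/s4.png

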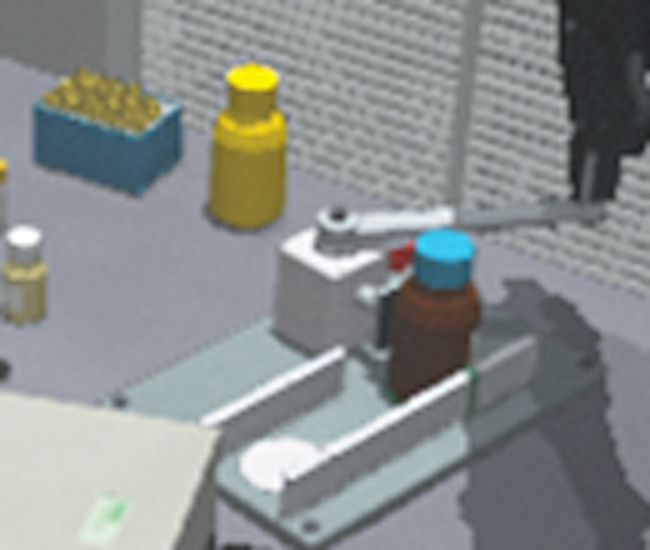

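View pics/w4.png

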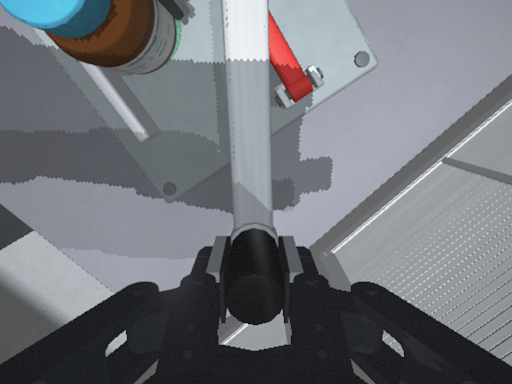

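The lever looks fully pulled, with the pad on the bottle. I'll add a small further pull to confirm the stop, by watching for the force to rise without motion.

```bash
python3 - <<'E'
from bench import env
from h import *
def st(n):
    s=env.sense();q=L(s["eef_pos"]);print(n,round(s["clock"],2),q.round(4),"th",round(np.arctan2(.08-q[0],-q[1]),4),"F",(P.T@s["force"]).round(1),round(s["opening"],4))
for t in(.575,.59,.605):
    p,o=lev(t,.1727);k=env.servo_line(p,o,velocity=.02,stop_force=20);st(f"{t} {k}")
    f=P.T@env.sense()["force"]
    if k or f[0]>22:break
env.sleep(.4);st("hold")
# lever angle from wrist depth: arm centre line near pivot vs grip
f=np.load("w4.npz");X=(pts(f["p"],f["d"],f)-O)@P
m=(abs(X[...,2]-.092)<.003)&(f["d"]>0)&(f["p"].max(2)>110);m[:, :200]=0;m[:,300:]=0;m[:5]=0;m[230:]=0
q=X[m][:,:2];v=cv2.fitLine(q.astype(np.float32),2,0,.01,.01).ravel();print("arm n",m.sum(),"angle",np.arctan(v[0]/v[1]),v)
p,d=env.grab_frame("scene");c=env.calibration("scene")
h=cv2.cvtColor(p,cv2.COLOR_BGR2HSV);mm=(abs(h[...,0].astype(int)-100)<12)&(h[...,1]>140)&(h[...,2]>170);mm[:,:305]=0;mm[:,335:]=0;mm[:160]=0;mm[185:]=0
ct=max(cv2.findContours(mm.astype(np.uint8),0,1)[0],key=cv2.contourArea);e=cv2.fitEllipse(ct);print("cap",e,L(ray(*e[0],c,.116)))
E
```

```text
0.575 False 21.19 [-0.0047 -0.1359  0.1728] th 0.5572 F [10.7 -7.  -7.4] 0.0227
0.59 False 21.46 [-0.0053 -0.1354  0.173 ] th 0.5625 F [ 16.6 -12.1 -14. ] 0.0229
0.605 False 21.73 [-0.006  -0.1349  0.1731] th 0.5678 F [ 23.4 -16.2 -20.5] 0.0227
hold 22.12 [-0.006  -0.1349  0.1731] th 0.5678 F [ 22.2 -16.9 -20.5] 0.0226
arm n 9503 angle 0.54579943 [ 0.51910156  0.85471255  0.0301956  -0.08134056]
cap ((318.7488098144531, 168.56021118164062), (5.380449295043945, 10.822994232177734), 95.87504577636719) [-0.00462223  0.00049962  0.116     ]
```

```bash
python3 - <<'E'
from bench import env
env.hand_in();print(env.sense()["clock"])
E
```

```text
the job is handed in; nothing more can be done
the job is handed in; nothing more can be done
```

The job is handed in, with the gripper still holding the lever fully pulled. The clock read about 22 s of the 58 s allowed; `hand_in` reports no verdict.

- **Bottle:** I gripped it lightly at 20 N, slid it 86.5 mm along the lane at constant height and released it on the green mark. The wrist camera then put it within 0.5 mm of centre.
- **Catch:** I pushed it over to the left with the closed fingers. The wrist picture afterwards showed it lying flat.
- **Lever:** I gripped it and pulled it along its arc to the stop. The force on the tool rose from about 7 N to 22 N along the pull direction over the last 1.5 mm. The arm measured 0.546 rad in the depth image just before that last pull, against a stop at 0.55.
- **Final bottle position:** The last scene view put it 0.5 mm off the mark along the lane and about 4.6 mm towards the front rail. The free gap there is only 3 mm, so that second reading is 1–2 mm off, within the calibration error. The picture at the first full pull showed it upright.
- **Disagreement:** The tool position suggests 0.568 rad, slightly past the stop. I put this down to flex of the grip under load.
- **Other things on the table:** The arm did not go near them. I did not measure their positions again at the end.

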